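# Set a centre punch on the second screw mark of a tape holder

## Task

The second screw hole of the little tape holder still has to be punched, but the roll of tape on its post covers the marked cross: slide the roll straight up off the post and lay it flat on the table close by (there is bare room to the holder's left), and let go of it. Then take the spring-loaded centre punch out of its stand and hold it upright with its point on the cross, pressing gently so that the spring tip is pushed about half-way in (never fully home, or it fires), and finish like that, still holding the punch on the mark. Leave the other things alone.

Things in the scene. Friction and masses are not known exactly. Their poses are not given: they have to be found in the camera images.
- roll_center (a point): the roll of tape on the post, 56 mm outer diameter, about 28 mm bore, 18 mm high, 60 g; the point is its centre, half-way up (9 mm above its underside); its z axis is the roll's axis. At the start it lies on the foot of the tape holder round the post and hides the mark
- post_top (a point): centre of the upper end of the tape holder's upright wooden post, 16 mm in diameter, 30 mm tall above the foot. The holder's foot is a pine block 120 x 80 x 20 mm, fixed to the table, with the post in its middle; its x axis is the long way. At least 0.2 m of bare table lies to the left (+y) of the post, apart from the foot itself (which reaches at most 75 mm from the post)
- mark (a point): middle of the thin dark cross (arms 8 mm long) drawn on the top face of the foot, 20 mm above the table, 21 mm from the post's axis along the foot's +x axis; the face is level there. On the opposite side of the post is the round steel head of the screw already driven, which is not the mark
- punch_grip (a point): middle of the barrel of the spring-loaded centre punch, a steel tool 122 mm long and 110 g that stands upright, point down, in the middle hole of the drilled wooden stand; the barrel is round, 15 mm in diameter (17 mm at the cap), reaches 34 mm above this point (top of the tool) and 31 mm below it (the 28 mm wide collar)
- punch_point (a point): the point of the punch, 88 mm below punch_grip along the tool's axis when the tip is not pressed in; the point's own z axis runs up the tool. The nose is slender (4.4 mm tip rod for the lowest 26 mm, then a cone that is 14 mm wide from 44 mm up). In the stand the point hangs 7 mm above the table
- punch_tip (a joint): how far the spring tip is pushed into the punch (m): 0 fully out, 0.012 fully home, where the punch fires. The spring needs about 1.2 N to start and 0.6 N more per mm (about 5 N half-way, at 0.006)
- stand: wooden block 60 x 100 x 60 mm high fixed to the table, origin under its middle, long side along its y axis; the punch stands in the middle hole (17 mm wide, right through), its collar (28 mm wide, 4 mm thick) resting on the block's top; two smaller holes are empty
- pencil_mid (a point): bystander: pencil lying flat, 178 x 8 mm; the point lies 10 mm above its underside's middle. Leave it alone
- batten_mid (a point): bystander: short pine batten lying flat, 200 x 34 x 18 mm; the point lies 10 mm above its underside's middle. Leave it alone
- measure_mid (a point): bystander: tape measure standing on edge, 97 x 32 x 64 mm high; the point lies 10 mm above its underside's middle. Leave it alone
- offcut_mid (a point): bystander: pine offcut, 40 x 70 x 30 mm; the point lies 10 mm above its underside's middle. Leave it alone
- masking_roll_mid (a point): bystander: wide roll of masking tape lying flat on the table, 92 mm across, 24 mm high (not the roll on the post); the point lies 10 mm above its underside's middle. Leave it alone
- sander_mid (a point): bystander: cork sanding block, 63 x 104 x 32 mm; the point lies 10 mm above its underside's middle. Leave it alone
- jar_mid (a point): bystander: small closed jar, 52 mm across, 60 mm high; the point lies 10 mm above its underside's middle. Leave it alone
- roll: the same roll of tape; origin in the middle of its underside
- punch: the same punch as a whole; origin on its axis at the unpressed point, z axis up the tool
- tape_holder: the tape holder (foot and post); origin under the middle of the foot, x axis along its long side, towards the mark
Mind the look-alikes: they are no part of the job. Of the things that look like the roll, the smaller one is meant.

How it is judged:
By the outcome, as a careful person would: the job done as asked, in the order asked, and still so for the second after the job is handed in, while the arm keeps its last pose, push and grip.
It also fails if it takes over 58 s, if anything falls off the work surface, if the arm or the gripper's body presses on something with over 40 N, if the wrist force passes 120 N, or if a joint passes its speed limit or range.

## Robot

A 7-joint arm with a two-finger parallel gripper is mounted at the origin on a cart in front of the work surface, level with it; the furniture and walls round the work are solid. World frame = base frame: x ahead of the robot, y to its left, z up, the work surface at z = 0. Lengths are in m, angles in rad, forces in N, time in s.
With the tool pointing down it reaches from about 0.4 to 0.85 m from the base axis. Payload 4.4 kg.
Tool frame: the origin (TCP) lies at the very end of the fingers, on their centre line; the grasp point (between the pads) lies 19 mm behind it; z points along the fingers, y is the line along which they close (so a half turn about z gives the same grasp; the last joint's range is limited). The gripper opens to 94 mm and grips with 3 to 60 N. Pads are 16 mm wide; open, the fingers measure 119 mm over their backs; the gripper's body (75 mm by 177 mm) begins 78 mm behind the grasp point.
Start: joints at [-1.301, 0.628, 0.038, 1.517, -0.027, 0.996, -0.02], TCP at [0.214, 0.614, 0.183] pointing down, gripper open.
Joint ranges: [-3.06, 3.06], [-0.37, 2.12], [-1.25, 1.32], [0.18, 2.47], [-1.1, 4.24], [0.23, 1.98], [-2.94, 2.94]. Speed limits (rad/s): [2.57, 2.57, 3.14, 3.14, 3.14, 3.14, 3.14].

## Interface

Orientations are given as [roll, pitch, yaw] about the fixed x, y, z axes, in that order (R = Rz(yaw) Ry(pitch) Rx(roll)).
In Python, from cell import r gives the robot as it stands. The module is installed in compiled form; this text tells all that it offers.
- The arm moves only by the shell command python3 -m pendant 'ROWS'. ROWS is JSON, a list of rows, each a list of 5 numbers: the opening, from 0 (shut) to 1 (fully open), then the shift along the world's x, y, z normalised to -1 to 1, where 1 is 300 mm, then the turn about the world's z normalised to -1 to 1, where 1 is 60 degrees. In form: [[claw, dx, dy, dz, turn], ...]. A call has 1 to 5 rows; each row is the pose to reach, as a shift and turn from the pose commanded when the call began; what a row does not reach only later rows make up. A row lasts 1/8 s, in which the tool goes at most 62.5 mm and 10.7 degrees, less where a joint would pass 70% of its speed; a pose out of reach is approached as far as the arm can. A call with a number of a shift or a turn outside -1 to 1 is refused whole. A call with a gripper value outside its range is refused whole. The fingers move at their own pace and stop on an object; the grip force is fixed at half the most. Time passes only in rows, so rows that repeat a pose let the fingers close. It gives the time, the measured TCP pose, the force, the opening and the grip force at its end, in the units of the state.
- r.read_state(): the state, without advancing time (a new reading comes with each control period).
- r.camera(name): name is "scene" or "top" or "wrist"; returns the picture (400x640x3 uint8, red, green, blue); there is no depth.
- r.camera_info(name): a dict with "fov_y" (degrees; the focal length in pixels is half the picture's height over the tangent of half this angle, whatever the lens; pixels are square), "cx", "cy" (the principal point, pixels), "view" (4x4, takes a point from world to camera coordinates). Camera axes: x right, y up, looking along -z (the intrinsics and any distortion apply to the point x, -y, -z); pixel columns grow to the right and rows downward; lengths in m; the calibration is good to about 2 mm. The wrist camera is an equidistant fisheye: a pixel r from the principal point sees the ray r / f radians off the axis. A picture is of the moment at which its call begins: read the wrist's pose just before it. camera_info takes no time and is no camera call; for the wrist camera it gives the pose at the moment of the call.
- r.job_done(): hands the job in; it is judged then, once.
The state is a dict: "time_s": time; "joints": joint angles; "joint_vel": joint speeds; "effort": joint torques, N m; "tool_pos": TCP position; "eef_rot": TCP orientation; "force": force on the tool from outside, world axes, zero at the start; "ft_torque": the same for the moment, N m; "grip_width": finger opening in m; "finger_force": force on a finger pad.
Only numpy, scipy, OpenCV 4.12 (cv2) and the standard library are available. Lean on these libraries where they do the work, as an engineer would, in place of code of your own. Each camera call takes 0.05 s, during which the arm holds its last target. There are 200 camera calls.

## Working session

There is one attempt and no reset: what is moved stays moved. The work goes in short steps, Python scripts to look and compute and a shell command to move; the robot and the scene stay as the last step left them, time stands still between calls to the robot, and variables do not carry over. Pictures are saved under pics/ and viewed, at most 10 in all, crops included, and the job is handed in when it is done.

```bash
mkdir -p pics
cat > h.py <<'E'
import numpy as np, cv2
from cell import r
def snap(n,f):
    i=r.camera_info(n); im=r.camera(n); cv2.imwrite('pics/'+f,im[:,:,::-1]); return im,i
def ray(i,n,u,v):
    f=200/np.tan(np.radians(i['fov_y'])/2); x=(u-i['cx']); y=(v-i['cy'])
    if n=='wrist':
        rr=np.hypot(x,y); t=rr/f; s=np.sin(t)/max(rr,1e-9); d=np.array([x*s,-y*s,-np.cos(t)])
    else: d=np.array([x/f,-y/f,-1])
    V=np.array(i['view']); R=V[:3,:3]; return -R.T@V[:3,3], R.T@d/np.linalg.norm(d)
def onz(i,n,u,v,z):
    o,d=ray(i,n,u,v); return o+d*(z-o[2])/d[2]
def proj(i,n,p):
    V=np.array(i['view']); c=V[:3,:3]@p+V[:3,3]; f=200/np.tan(np.radians(i['fov_y'])/2)
    x,y,z=c[0],-c[1],-c[2]
    if n=='wrist':
        q=np.hypot(x,y); t=np.arctan2(q,z); k=f*t/max(q,1e-9)
    else: k=f/z
    return i['cx']+k*x, i['cy']+k*y
E
python3 - <<'E'
from h import *
s=r.read_state(); print({k:np.round(v,3).tolist() for k,v in s.items()})
for n in('scene','top'):
    im,i=snap(n,n+'0.png'); print(n,i['fov_y'],i['cx'],i['cy'],np.round(i['view'],3).tolist())
E
```

```text
{'time_s': 0.0, 'joints': [-1.301, 0.629, 0.038, 1.518, -0.027, 0.996, -0.02], 'joint_vel': [0.0, -0.001, 0.001, -0.001, -0.003, 0.001, 0.001], 'effort': [-0.0, -54.972, 1.144, -18.664, -0.052, 0.024, 0.0], 'tool_pos': [0.214, 0.613, 0.183], 'eef_rot': [-3.14, 0.0, 2.806], 'force': [-0.416, -0.224, -0.046], 'ft_torque': [-0.042, 0.006, -0.033], 'finger_force': 0.0, 'grip_width': 0.094}
scene 52.73761637522152 313.1467924571888 204.30485986048126 [[0.697, -0.717, 0.012, -0.384], [0.5, 0.497, 0.709, -0.324], [-0.515, -0.488, 0.705, -0.951], [0.0, 0.0, 0.0, 1.0]]
top 47.82764264780528 319.5311672163357 202.27867847983066 [[0.03, -0.997, -0.072, -0.011], [0.984, 0.016, 0.176, -0.523], [-0.174, -0.077, 0.982, -1.441], [0.0, 0.0, 0.0, 1.0]]
```

View pics/top0.png

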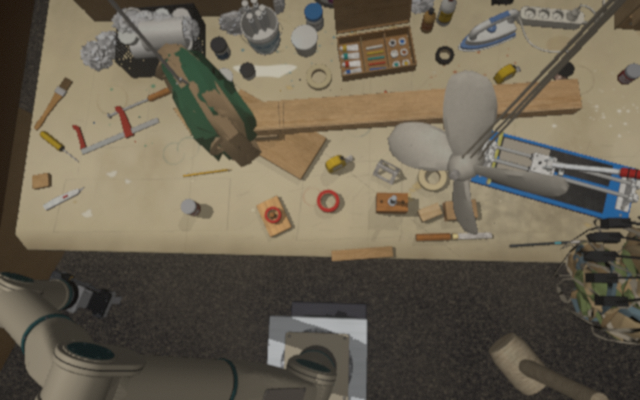

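View pics/scene0.png

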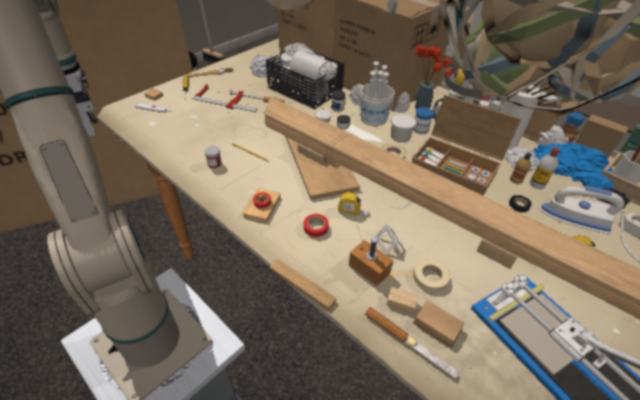

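The top view shows two red rolls. The one at (274,215), scene (262,200), is the smaller; it sits on the pine foot around a post, so it is the one meant. The one at (328,201), scene (316,225), is larger and lies on the bare table, so it is the look-alike. The punch stand is at top (393,202), scene (371,260). The cream roll at (432,178) is the bystander masking tape.

Run:
```python
from h import *
a=cv2.imread('pics/top0.png')[180:240,180:440]; b=cv2.imread('pics/scene0.png')[150:300,200:460]
a=cv2.resize(a,(780,180),interpolation=cv2.INTER_CUBIC); b=cv2.resize(b,(700,404),interpolation=cv2.INTER_CUBIC)
o=np.zeros((590,780,3),np.uint8); o[:180]=a; o[184:588,:700]=b; cv2.imwrite('pics/crop0.png',o)
T=cv2.imread('pics/top0.png'); it=r.camera_info('top'); h=cv2.cvtColor(T,cv2.COLOR_BGR2HSV)
m=(((h[...,0]<6)|(h[...,0]>172))&(h[...,1]>150)&(h[...,2]>80)).astype(np.uint8)
n,l,st,c=cv2.connectedComponentsWithStats(m)
for k in range(1,n):
    if st[k,4]>40: print(st[k],c[k].round(1),onz(it,'top',*c[k],0.03).round(3))
for nm,u,v,z in [('jar',190,207,.06),('pencil',207,172,.0),('standtop',393,202,.06),('punchtop',393,202,.13),('bigred',328,201,0.01)]: print(nm,onz(it,'top',u,v,z).round(3))
```

```text
[116 107  16  30 160] [124.2 121.7] [0.806 0.709 0.03 ]
[ 74 126  11  21  67] [ 79.7 136.2] [0.751 0.867 0.03 ]
[621 169  19   9 123] [629.9 172.7] [ 0.639 -0.993  0.03 ]
[318 191  21  21 149] [328.3 201.1] [ 0.531 -0.027  0.03 ]
[265 207  16  16  85] [273.2 214.8] [0.481 0.156 0.03 ]
jar [0.498 0.432 0.06 ]
pencil [0.633 0.404 0.   ]
standtop [ 0.526 -0.237  0.06 ]
punchtop [ 0.513 -0.231  0.13 ]
bigred [ 0.535 -0.024  0.01 ]
```

View pics/crop0.png

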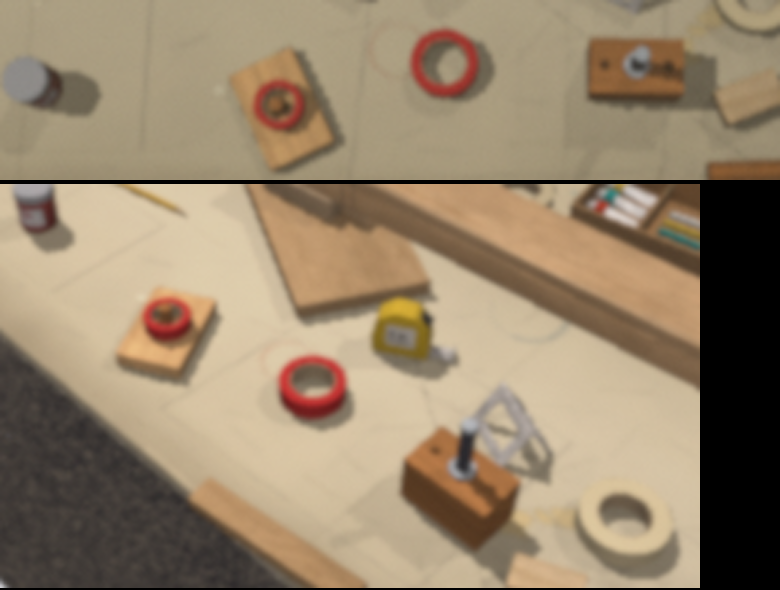

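The crop confirms it: the small red roll sits around the wooden post on the pine foot, and the larger red roll lies loose on the table. The punch stands in its brown stand. I'll move above the holder.

```bash
python3 -m pendant '[[1,0.44,-0.76,0,0],[1,0.44,-0.76,0,0],[1,0.44,-0.76,0,0],[1,0.44,-0.76,0,0],[1,0.44,-0.76,0,0]]'; python3 -m pendant '[[1,0.35,-0.72,0.1,0],[1,0.35,-0.72,0.1,0],[1,0.35,-0.72,0.1,0],[1,0.35,-0.72,0.1,0],[1,0.35,-0.72,0.1,0]]'
python3 - <<'E'
from h import *
s=r.read_state(); print(s['time_s'],s['tool_pos'],s['eef_rot'],s['joints'])
im,i=snap('wrist','w1.png'); print(i['cx'],i['cy'],i['fov_y'],proj(i,'wrist',np.array([.481,.156,.038])),proj(i,'wrist',np.array(s['tool_pos'])))
print(np.round(i['view'],3).tolist())
E
```

```text
time_s: 0.72
tool_pos: [0.3486, 0.381, 0.1834]
eef_rot: [-3.139, 0.001, 2.799]
force: [0.1, 0.4, 0.8]
grip_width: 0.0938
finger_force: 0.0
time_s: 1.35
tool_pos: [0.4533, 0.1663, 0.2139]
eef_rot: [-3.141, 0.002, 2.799]
force: [-0.7, 0.6, -0.4]
grip_width: 0.0939
finger_force: 0.0
1.35 [0.45327809 0.16628438 0.21391988] [-3.14134704e+00  1.94957838e-03  2.79858509e+00] [-0.47535787  0.3516847   0.08681574  1.93357016 -0.03756312  0.85662624
  0.85852984]
324.3559309505566 200.9599999300273 65.70646984690485 (np.float64(323.1175815049817), np.float64(206.82886968445106)) (np.float64(322.5336365516597), np.float64(228.74988039495744))
[[0.336, 0.942, -0.0, -0.31], [-0.917, 0.327, -0.229, 0.391], [-0.216, 0.077, 0.973, -0.334], [0.0, 0.0, 0.0, 1.0]]
```

View pics/w1.png

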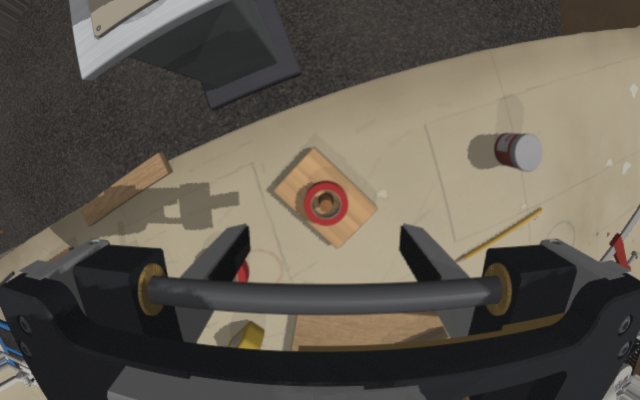

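The wrist view shows the roll on the foot at (326,203), with the foot's long axis running from upper-left to lower-right. I'll refine the roll centre and the foot axis.

Run:
```python
from h import *
s=r.read_state(); i=r.camera_info('wrist'); a=cv2.imread('pics/w1.png'); h=cv2.cvtColor(a,cv2.COLOR_BGR2HSV)
m=((((h[...,0]<6)|(h[...,0]>172))&(h[...,1]>140)&(h[...,2]>60))*255).astype(np.uint8); m[:170]=0;m[240:]=0;m[:,:290]=0;m[:,360:]=0
c=max(cv2.findContours(m,cv2.RETR_EXTERNAL,cv2.CHAIN_APPROX_NONE)[0],key=len)[:,0]
for z in(.038,.03):
    P=np.array([onz(i,'wrist',u,v,z)[:2] for u,v in c],np.float32); print(z,cv2.minEnclosingCircle(P),cv2.fitEllipse(P))
h2=((h[...,1]>105)&(h[...,0]<25)&(h[...,2]>70)).astype(np.uint8); h2[:140]=0;h2[255:]=0;h2[:,:265]=0;h2[:,385:]=0
c=max(cv2.findContours(h2,cv2.RETR_EXTERNAL,cv2.CHAIN_APPROX_NONE)[0],key=len)[:,0]
P=np.array([onz(i,'wrist',u,v,.02)[:2] for u,v in c],np.float32); print(cv2.minAreaRect(P),cv2.boxPoints(cv2.minAreaRect(P)))
it=r.camera_info('top')
print('tool',s['tool_pos'])
```

```text
0.038 ((0.4760034680366516, 0.16283755004405975), 0.028304237872362137) ((0.47616690397262573, 0.16334901750087738), (0.05386656895279884, 0.05520319193601608), 69.65070343017578)
0.03 ((0.47783905267715454, 0.162212535738945), 0.028904244303703308) ((0.4780060052871704, 0.16273494064807892), (0.055012427270412445, 0.05637749284505844), 69.65055847167969)
((0.47461774945259094, 0.1640022099018097), (0.11494626104831696, 0.07546897232532501), 26.98361587524414) [[0.40627986 0.17155117]
 [0.44052285 0.10429803]
 [0.54295564 0.15645325]
 [0.50871265 0.2237064 ]]
tool [0.45187829 0.16908733 0.21356262]
```

```bash
python3 -m pendant '[[1,0.08,-0.02,-0.2,0],[1,0.08,-0.02,-0.4,0],[1,0.08,-0.02,-0.55,0],[1,0.08,-0.02,-0.628,0],[1,0.08,-0.02,-0.628,0]]'; python3 -m pendant '[[0.5,0,0,0,0],[0.5,0,0,0,0],[0.5,0,0,0,0],[0.5,0,0,0,0],[0.5,0,0,0,0]]'
```

```text
time_s: 2.02
tool_pos: [0.4728, 0.1657, 0.0232]
eef_rot: [-3.14, -0.004, 2.809]
force: [-0.1, -0.5, 0.8]
grip_width: 0.094
finger_force: 0.0
time_s: 2.65
tool_pos: [0.4753, 0.1637, 0.0253]
eef_rot: [3.141, 0.0, 2.806]
force: [1.1, -0.9, -0.2]
grip_width: 0.0487
finger_force: 0.0
```

The width of 48.7 mm with no pad force doesn't fit a 56 mm roll, so I'll look.

Run:
```python
from h import *
s=r.read_state(); print(s['tool_pos'],s['grip_width'],s['finger_force'])
im,i=snap('wrist','w2.png'); im2,i2=snap('scene','s2.png')
o=np.hstack([cv2.resize(im[:,:,::-1][130:330,200:440],(480,400)),cv2.resize(im2[150:250,220:300,::-1],(320,400),interpolation=cv2.INTER_CUBIC)]); cv2.imwrite('pics/c2.png',o)
```

```text
[0.47530217 0.16369339 0.02531977] 0.04867070198191276 0.0
```

View pics/c2.png

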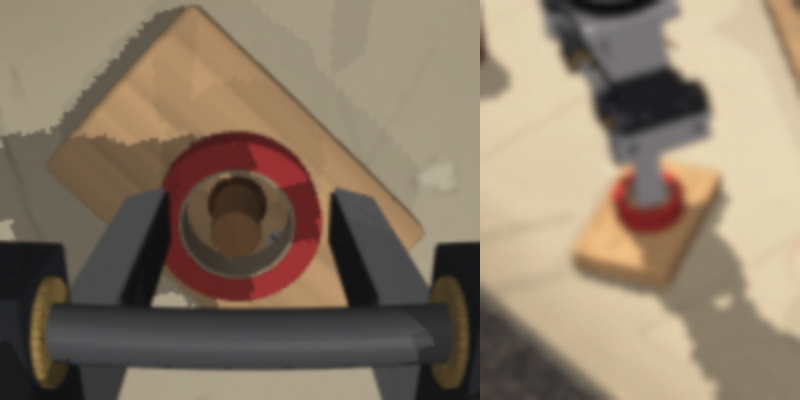

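The fingers straddle the roll and are nearly touching it, so nothing is wrong with the placement. I'll close fully.

```bash
python3 -m pendant '[[0,0,0,0,0],[0,0,0,0,0],[0,0,0,0,0],[0,0,0,0,0],[0,0,0,0,0]]'
```

```text
time_s: 3.38
tool_pos: [0.4736, 0.1598, 0.0249]
eef_rot: [-3.136, -0.002, 2.803]
force: [-1.5, -6.8, 2.9]
grip_width: 0.0139
finger_force: 30.0
```

Run:
```python
from h import *
im,i=snap('wrist','w3.png'); im2,i2=snap('scene','s3.png')
o=np.hstack([cv2.resize(im[:,:,::-1][130:330,200:440],(480,400)),cv2.resize(im2[150:250,220:300,::-1],(320,400),interpolation=cv2.INTER_CUBIC)]); cv2.imwrite('pics/c3.png',o)
```

```text
(no output)
```

View pics/c3.png

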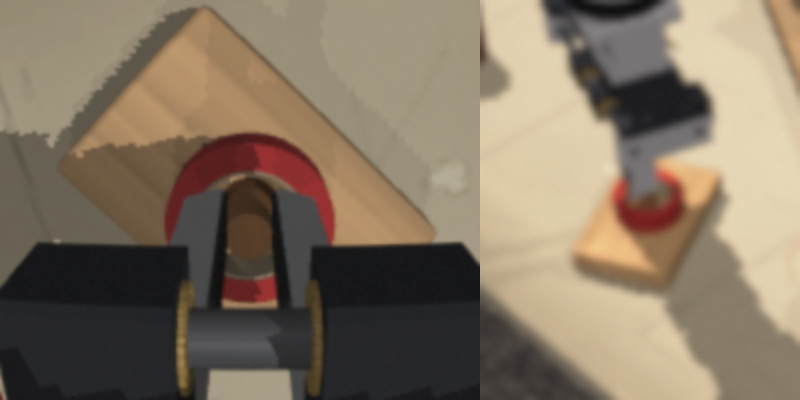

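The fingers are holding the post, which shows between them inside the red ring, so the tips must have passed over the roll. I'll check the real tip height numerically.

Run:
```python
from h import *
s=r.read_state(); print(s['tool_pos'],s['grip_width'],s['force'])
i=r.camera_info('scene'); w=r.camera_info('wrist')
for nm,p in [('tcp',s['tool_pos']),('tip z.045',[*s['tool_pos'][:2],.045]),('post top',[.475,.163,.05]),('roll c',[.476,.163,.029])]:
    print(nm,np.round(proj(i,'scene',np.array(p)),1),np.round(proj(w,'wrist',np.array(p)),1))
# finger end per side in wrist
q=np.array(s['eef_rot'])
yv=np.array([np.sin(q[2]),-np.cos(q[2]),0])
for d in(.007,.0195):
  for z in(.025,.045): print(d,z,[np.round(proj(w,'wrist',np.array([*s['tool_pos'][:2],z])+sg*d*yv),0).tolist() for sg in(-1,1)])
a=cv2.imread('pics/w3.png')[205:265,270:380]; b=cv2.imread('pics/s3.png')[175:225,235:295]
cv2.imwrite('pics/c4.png',np.hstack([cv2.resize(a,(440*1,240),interpolation=cv2.INTER_CUBIC),cv2.resize(b,(288,240),interpolation=cv2.INTER_CUBIC)]))
```

```text
[0.47359665 0.15981292 0.02485123] 0.013539641510713461 [-1.72029248 -6.84425923  3.36327773]
tcp [259.  201.1] [322.5 228.7]
tip z.045 [258.5 196.5] [322.2 238.9]
post top [258.  194.6] [327.8 242.1]
roll c [258.8 199.3] [328.1 232.4]
0.007 0.025 [[312.0, 229.0], [333.0, 229.0]]
0.007 0.045 [[311.0, 239.0], [333.0, 239.0]]
0.0195 0.025 [[294.0, 229.0], [351.0, 229.0]]
0.0195 0.045 [[291.0, 239.0], [354.0, 239.0]]
```

View pics/c4.png

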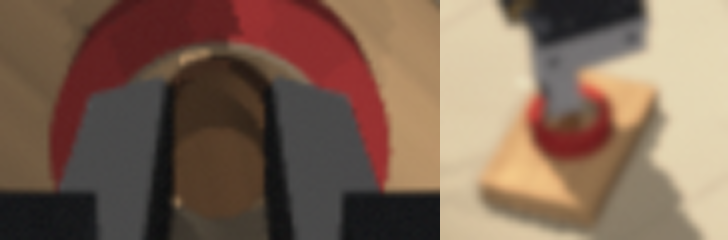

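Tip ends at row ~225 fit a true tip height near 42 mm, not 25 mm. I'll open and feel downwards gently.

```bash
python3 -m pendant '[[0.9,0,-0.01,0,0],[0.9,0,-0.01,0,0],[0.9,0,-0.01,0,0],[0.9,0,-0.01,0,0],[0.9,0,-0.01,0,0]]'; python3 -m pendant '[[0.9,0,0,-0.01,0],[0.9,0,0,-0.02,0],[0.9,0,0,-0.02,0]]';  python3 - <<'E'
from h import *
i=r.camera_info('wrist'); s=r.read_state(); im,i=snap('wrist','w4.png'); print(s['tool_pos'],s['grip_width'],s['force'])
a=im[:,:,::-1][120:300,170:470]; cv2.imwrite('pics/c5.png',cv2.resize(a,(800,480),interpolation=cv2.INTER_CUBIC))
E
```

```text
time_s: 4.1
tool_pos: [0.4752, 0.161, 0.0251]
eef_rot: [3.141, -0.0, 2.806]
force: [-0.3, 0.3, -1.0]
grip_width: 0.0601
finger_force: 0.0
time_s: 4.47
tool_pos: [0.4749, 0.1606, 0.0187]
eef_rot: [-3.141, -0.001, 2.806]
force: [-0.4, 0.4, 0.5]
grip_width: 0.0841
finger_force: 0.0
[0.47488451 0.16060336 0.01874959] 0.08414173028289326 [-0.37868339  0.44209566  0.54514704]
```

View pics/c5.png

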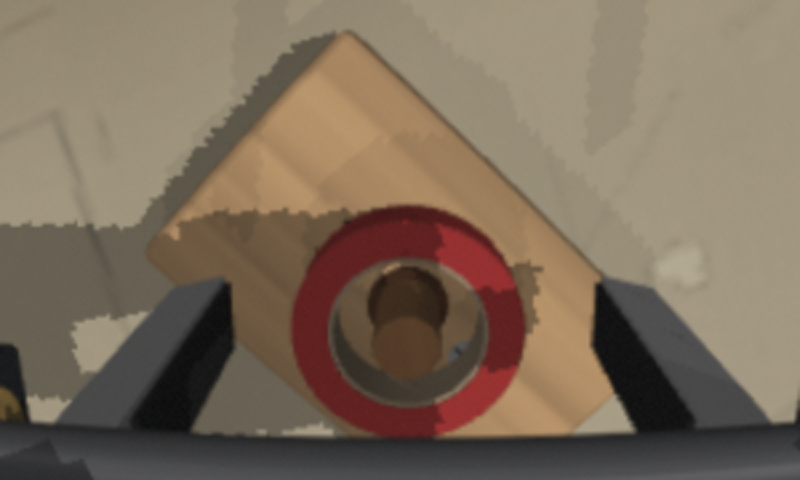

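The roll is still in place, and there's no contact even at a reading of 18.7 mm. A steel glint inside the bore at crop (460,350), on the +x+y side, is the screw head, so the mark lies on the opposite (-x,-y) side. I'll keep feeling down.

```bash
python3 -m pendant '[[0.9,0,0,-0.01,0],[0.9,0,0,-0.02,0],[0.9,0,0,-0.02,0]]'; python3 -m pendant '[[0.9,0,0,-0.01,0],[0.9,0,0,-0.02,0],[0.9,0,0,-0.02,0]]'
```

```text
time_s: 4.9
tool_pos: [0.475, 0.1606, 0.0128]
eef_rot: [-3.141, -0.0, 2.806]
force: [0.8, -0.3, -0.2]
grip_width: 0.0843
finger_force: 0.0
time_s: 5.28
tool_pos: [0.475, 0.1606, 0.0068]
eef_rot: [-3.141, -0.0, 2.806]
force: [1.1, 0.2, 0.3]
grip_width: 0.0845
finger_force: 0.0
```

Still no contact, which confirms the true tips are about 17 mm above the reading, now near z ≈ 24 mm. I'll close on the roll here.

```bash
python3 -m pendant '[[0,0,0,0,0],[0,0,0,0,0],[0,0,0,0,0],[0,0,0,0,0]]'
python3 - <<'E'
from h import *
i=r.camera_info('wrist'); s=r.read_state(); im,i=snap('wrist','w5.png'); print(s['tool_pos'],s['grip_width'],s['force'],s['finger_force'])
E
```

```text
time_s: 5.78
tool_pos: [0.4752, 0.1607, 0.0071]
eef_rot: [3.142, 0.0, 2.806]
force: [0.6, -0.4, 0.7]
grip_width: 0.0551
finger_force: 30.0
[0.47521231 0.16071383 0.00714095] 0.05509613475850072 [ 0.55558815 -0.39811555  0.70248672] 30.00129305685732
```

Gripped: 55 mm wide at 30 N. I'll lift straight up, carry it left, and check.

```bash
python3 -m pendant '[[0,0,0,0.1,0],[0,0,0,0.25,0],[0,0,0,0.25,0],[0,0,0,0.25,0]]'; python3 -m pendant '[[0,0,0.15,0,0],[0,0,0.3,0,0],[0,0,0.45,0,0],[0,0,0.45,0,0],[0,0,0.45,0,0]]'; python3 -m pendant '[[0,0,0,-0.1,0],[0,0,0,-0.2,0],[0,0,0,-0.26,0],[0,0,0,-0.29,0],[0,0,0,-0.29,0]]'
```

```text
time_s: 6.32
tool_pos: [0.4748, 0.1606, 0.0818]
eef_rot: [-3.141, -0.0, 2.806]
force: [0.7, 0.0, -0.3]
grip_width: 0.055
finger_force: 30.0
time_s: 6.95
tool_pos: [0.4742, 0.2942, 0.0807]
eef_rot: [-3.138, -0.001, 2.806]
force: [0.1, -0.7, -0.4]
grip_width: 0.055
finger_force: 30.0
time_s: 7.58
tool_pos: [0.4752, 0.2952, -0.0052]
eef_rot: [-3.141, -0.0, 2.805]
force: [-0.0, -0.4, -1.2]
grip_width: 0.0549
finger_force: 30.0
```

```bash
python3 -m pendant '[[0,0,0,-0.012,0],[0,0,0,-0.024,0],[0,0,0,-0.024,0],[0,0,0,-0.024,0]]'; python3 -m pendant '[[0,0,0,-0.003,0],[0,0,0,-0.006,0],[0,0,0,-0.006,0]]'
```

```text
time_s: 8.07
tool_pos: [0.4753, 0.2958, -0.0119]
eef_rot: [3.141, 0.0, 2.806]
force: [-0.2, 0.2, -0.9]
grip_width: 0.0549
finger_force: 30.0
time_s: 8.45
tool_pos: [0.4753, 0.2958, -0.0129]
eef_rot: [3.141, 0.0, 2.806]
force: [-2.6, -1.0, 9.3]
grip_width: 0.055
finger_force: 30.0
```

Touchdown is at the expected height. I'll release, rise, then go back above the holder to look.

```bash
python3 -m pendant '[[0.9,0,0,0.004,0],[0.9,0,0,0.004,0],[0.9,0,0,0.004,0],[0.9,0,0,0.004,0],[0.9,0,0,0.004,0]]'; python3 -m pendant '[[0.9,0,0,0.15,0],[0.9,0,0,0.35,0],[0.9,0,0,0.5,0],[0.9,0,-0.2,0.5,0],[0.9,-0.05,-0.4,0.5,0]]';  python3 -m pendant '[[0.9,0,0,0,0],[0.9,0,0,0,0]]'
python3 - <<'E'
from h import *
i=r.camera_info('wrist'); s=r.read_state(); im,i=snap('wrist','w6.png'); print(s['time_s'],s['tool_pos'],s['grip_width'],s['force'],s['finger_force'])
a=im[:,:,::-1][80:280,200:500]; cv2.imwrite('pics/c6.png',cv2.resize(a,(800,533),interpolation=cv2.INTER_CUBIC))
E
```

```text
time_s: 9.07
tool_pos: [0.4751, 0.2957, -0.0128]
eef_rot: [-3.141, -0.0, 2.806]
force: [0.6, -0.2, 0.5]
grip_width: 0.0846
finger_force: 0.0
time_s: 9.7
tool_pos: [0.4613, 0.1747, 0.138]
eef_rot: [3.14, 0.003, 2.807]
force: [0.9, -1.3, -0.7]
grip_width: 0.0846
finger_force: 0.0
time_s: 9.95
tool_pos: [0.4605, 0.1763, 0.1375]
eef_rot: [3.141, 0.0, 2.805]
force: [0.8, -0.1, 0.1]
grip_width: 0.0845
finger_force: 0.0
9.95 [0.46054791 0.17626435 0.13751415] 0.08447153041860236 [ 0.7543836  -0.09594486  0.05884669] 0.0
```

View pics/c6.png

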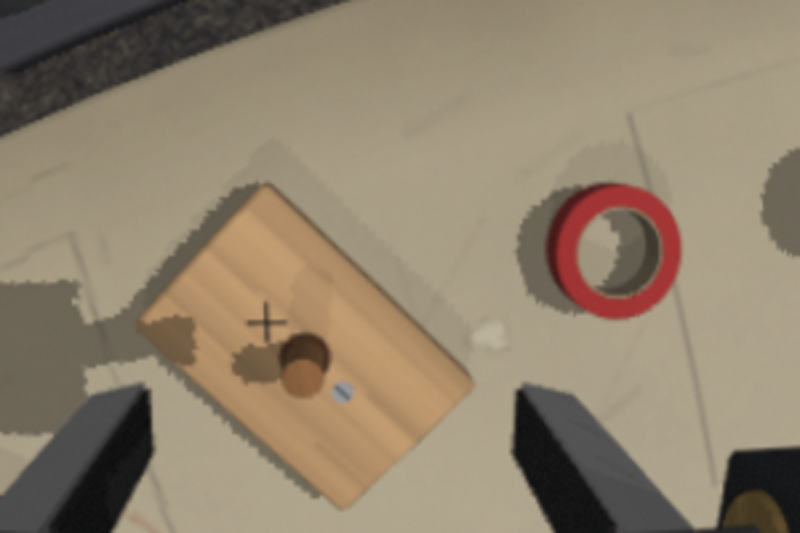

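The roll lies flat on the table at crop (615,250). The cross is at crop (266,322), the screw head at (343,392), and the post top at (303,378). I'll measure the mark and the tool-frame bias.

Run:
```python
from h import *
w=r.camera_info('wrist'); f=lambda u,v:(200+u*300/800,80+v*200/533)
a=cv2.cvtColor(cv2.imread('pics/w6.png'),cv2.COLOR_BGR2GRAY)
P=lambda u,v,z:onz(w,'wrist',*f(u,v),z).round(4)
sub=a[190:212,288:312]; bl=cv2.GaussianBlur(a.astype(float),(0,0),6)-a; bl=bl[190:211,290:311].clip(8,None)-8
yy,xx=np.mgrid[190:211,290:311]; u,v=(bl*xx).sum()/bl.sum(),(bl*yy).sum()/bl.sum()
print(u,v,'mark auto',onz(w,'wrist',u,v,.02).round(4))
m,s,p=P(266,322,.02),P(343,392,.02),P(303,378,.05); print('mark',m,'screw',s,'post',p,'mid',(m+s)/2,'d',np.linalg.norm(m-s),np.degrees(np.arctan2(*(m-s)[1::-1])))
h=cv2.cvtColor(cv2.imread('pics/w6.png'),cv2.COLOR_BGR2HSV)
# foot outline
c=np.array([P(*q,.02)[:2] for q in[(267,186),(470,383),(345,508),(140,322)]]); print(c.tolist(),c.mean(0),[np.linalg.norm(c[k]-c[k-1]).round(4) for k in range(4)])
print('roll',P(615,250,.018))
# stand from scene and top: punch top
for n,u,v,z in[('top',393,202,.129),('scene',374,242,.129)]: print(n,onz(r.camera_info(n),n,u,v,z).round(3))
```

```text
301.5542136998696 202.83994335861118 mark auto [0.4626 0.1523 0.02  ]
mark [0.4599 0.1512 0.02  ] screw [0.4975 0.1705 0.02  ] post [0.4782 0.1613 0.05  ] mid [0.4787  0.16085 0.02   ] d 0.04226405091800835 -152.82866690740468
[[0.4095, 0.1699], [0.5111, 0.2206], [0.5471, 0.1544], [0.4431, 0.1029]] [0.4777  0.16195] [np.float64(0.075), np.float64(0.1135), np.float64(0.0754), np.float64(0.1161)]
roll [0.4784 0.2944 0.018 ]
top [ 0.513 -0.232  0.129]
scene [ 0.518 -0.243  0.129]
```

The mark is at (0.460, 0.151). The mark–screw spacing is 42.3 mm and the axis is at 27°, as specified. Now over to the punch.

```bash
python3 -m pendant '[[0.9,0.03,-0.15,0.2,0],[0.9,0.05,-0.35,0.2,0],[0.9,0.05,-0.5,0.2,0],[0.7,0.05,-0.7,0.2,0],[0.7,0.05,-0.7,0.2,0]]'; python3 -m pendant '[[0.7,0.05,-0.2,0,0],[0.7,0.05,-0.4,0,0],[0.7,0.05,-0.6,0,0],[0.7,0.05,-0.6,0,0],[0.7,0.05,-0.6,0,0]]'
python3 - <<'E'
from h import *
s=r.read_state(); im,i=snap('wrist','w7.png'); print(s['time_s'],s['tool_pos'],s['eef_rot'],s['joints'])
print(proj(i,'wrist',np.array([.515,-.237,.129])),proj(i,'wrist',np.array([.515,-.237,.064])))
a=im[:,:,::-1][100:300,200:500]; cv2.imwrite('pics/c7.png',cv2.resize(a,(800,533),interpolation=cv2.INTER_CUBIC))
E
```

```text
time_s: 10.62
tool_pos: [0.4757, -0.0383, 0.1974]
eef_rot: [-3.14, 0.001, 2.799]
force: [-0.5, -0.5, 0.1]
grip_width: 0.0684
finger_force: 0.0
time_s: 11.25
tool_pos: [0.4912, -0.2119, 0.1968]
eef_rot: [3.14, -0.001, 2.808]
force: [0.7, 1.1, 0.1]
grip_width: 0.066
finger_force: 0.0
11.25 [ 0.49122079 -0.21186904  0.19681088] [ 3.14013905e+00 -7.82790635e-04  2.80849464e+00] [ 0.24300555  0.45188318  0.16355621  1.82498202 -0.09475628  0.8730648
  1.68914087]
(np.float64(305.53276474432766), np.float64(237.32784680644454)) (np.float64(308.82396709298246), np.float64(217.66747037115644))
```

View pics/c7.png

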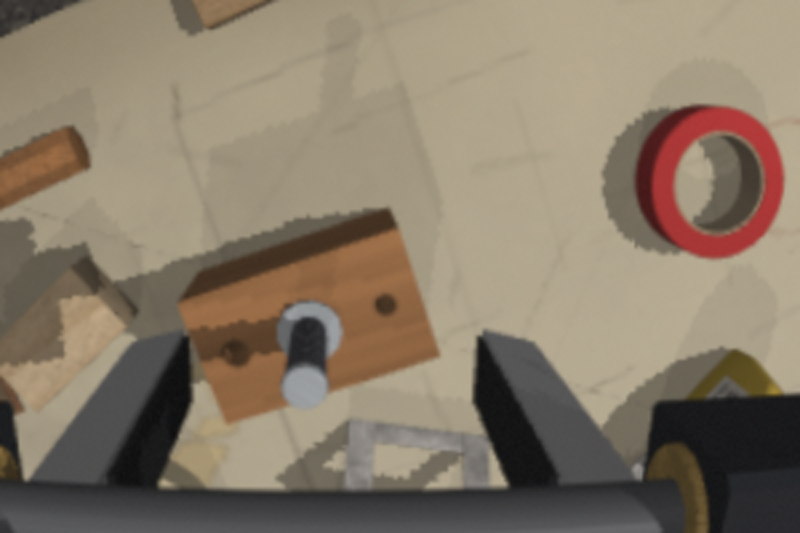

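The punch top is at crop (305,385) and the collar centre at (309,329); the metal frame beyond the stand is at crop (420,440). I've now used my 10 views, so from here on I'll measure numerically.

Run:
```python
from h import *
s=r.read_state(); w=r.camera_info('wrist'); P=lambda u,v,z:onz(w,'wrist',200+u*.375,100+v*.375,z).round(4)
print('top',P(305,385,.129),'collar',P(309,329,.064))
c=np.array([P(*q,.06) for q in[(180,299),(392,212),(438,355),(229,423)]]); print('stand',c.mean(0),c.tolist())
print('holes',P(235,351,.06),P(385,303,.06))
for q in[(350,425),(485,435)]: print('frame',P(*q,0),P(*q,.05))
q=s['eef_rot'][2]; print('c',np.sin(q),-np.cos(q),s['tool_pos'])
# finger ends tips: true tip height check (visible near edges at crop (188,335),(480,335), gap = grip_width)
for z in(.197,.205,.214,.222): print(z,np.linalg.norm(P(188,335,z)-P(478,335,z)).round(4),s['grip_width'],((P(188,335,z)+P(478,335,z))/2).round(4))
```

```text
top [ 0.5243 -0.2311  0.129 ] collar [ 0.5239 -0.2312  0.064 ]
stand [ 0.523225 -0.231275  0.06    ] [[0.4946, -0.2796, 0.06], [0.4886, -0.1824, 0.06], [0.5546, -0.1828, 0.06], [0.5551, -0.2803, 0.06]]
holes [ 0.5241 -0.2654  0.06  ] [ 0.5247 -0.1974  0.06  ]
frame [ 0.599  -0.2367  0.    ] [ 0.5776 -0.2307  0.05  ]
frame [ 0.629  -0.1708  0.    ] [ 0.6038 -0.1731  0.05  ]
c 0.32580613763794736 0.945436597915187 [ 0.49122567 -0.21131947  0.19691737]
0.197 0.0746 0.06587345881768233 [ 0.4898 -0.2092  0.197 ]
0.205 0.0716 0.06587345881768233 [ 0.4874 -0.2084  0.205 ]
0.214 0.0683 0.06587345881768233 [ 0.4846 -0.2074  0.214 ]
0.222 0.0654 0.06587345881768233 [ 0.4822 -0.2066  0.222 ]
```

The punch is at (0.524, -0.231), consistent between top and collar, and the stand centre agrees. The tip bias of about +19 mm is confirmed by the finger gap. I'll descend around the barrel and grip.

```bash
python3 -m pendant '[[0.7,0.11,-0.066,0,0],[0.7,0.11,-0.066,-0.15,0],[0.7,0.11,-0.066,-0.3,0],[0.7,0.11,-0.066,-0.463,0],[0.7,0.11,-0.066,-0.463,0]]'; python3 -m pendant '[[0.7,0,0,0,0],[0,0,0,0,0],[0,0,0,0,0],[0,0,0,0,0],[0,0,0,0,0]]';  python3 -m pendant '[[0,0,0,0,0],[0,0,0,0,0],[0,0,0,0,0]]'
```

```text
time_s: 11.92
tool_pos: [0.5211, -0.23, 0.0554]
eef_rot: [3.14, -0.008, 2.81]
force: [-0.4, 0.4, 0.7]
grip_width: 0.066
finger_force: 0.0
time_s: 12.55
tool_pos: [0.5233, -0.2342, 0.0587]
eef_rot: [3.142, 0.0, 2.806]
force: [0.3, 0.4, -0.6]
grip_width: 0.0296
finger_force: 0.0
time_s: 12.92
tool_pos: [0.5232, -0.2341, 0.0584]
eef_rot: [3.142, -0.0, 2.806]
force: [-0.6, 0.6, 1.0]
grip_width: 0.0158
finger_force: 30.0
```

```bash
python3 -m pendant '[[0,0,0,0.05,0],[0,0,0,0.15,0],[0,0,0,0.29,0],[0,0,0,0.29,0],[0,0,0,0.29,0]]'
python3 - <<'E'
from h import *
s=r.read_state(); im,i=snap('wrist','w8.png'); snap('scene','s8.png'); print(s['tool_pos'],s['grip_width'],s['finger_force'],s['force'])
for z in(.214,.18,.15,.094): print(z,np.round(proj(i,'wrist',np.array([.5241,-.2312,z])),1),np.round(proj(i,'wrist',np.array([*s['tool_pos'][:2],z])),1))
h=cv2.cvtColor(cv2.cvtColor(im,cv2.COLOR_RGB2BGR),cv2.COLOR_BGR2HSV)
# bright low-saturation parts (cap, collar) near
m=((h[...,1]<45)&(h[...,2]>115)).astype(np.uint8); m[:,:285]=0;m[:,355:]=0;m[:190]=0;m[285:]=0
n,l,st,c=cv2.connectedComponentsWithStats(m)
for k in range(1,n):
    if st[k,4]>25: print(st[k],c[k].round(1))
E
```

```text
time_s: 13.55
tool_pos: [0.5227, -0.2338, 0.1453]
eef_rot: [3.141, -0.001, 2.806]
force: [-0.7, 0.6, -1.3]
grip_width: 0.0155
finger_force: 30.0
[ 0.52269963 -0.23377228  0.14530673] 0.015548957531375042 29.999815821647644 [-0.69854333  0.62991471 -1.33682182]
0.214 [327.9 275. ] [321.7 274.1]
0.18 [327.2 248.4] [322.2 247.6]
0.15 [326.8 231.6] [322.5 231. ]
0.094 [326.3 210.2] [322.9 209.6]
[320 214  24  16 178] [331.7 219.8]
```

Run:
```python
from h import *
a=cv2.imread('pics/w8.png').astype(int)
for v in(214,217,220,224,228,234,240,250,260,270):
    print(v,' '.join(f'{x}' for x in a[v,290:366:2].mean(1).astype(int)))
print('sat'); 
for v in(217,224,228,240): print(v,' '.join(f'{x}' for x in (a[v,290:366:2].max(1)-a[v,290:366:2].min(1))))
```

```text
214 46 45 49 51 70 97 100 102 104 104 104 104 103 91 82 90 105 121 127 129 104 97 97 99 100 100 99 98 99 100 100 100 100 101 101 101 101 100
217 51 47 49 65 94 104 103 103 103 102 101 91 85 92 91 97 141 136 141 143 144 144 145 133 109 99 100 101 101 101 101 99 101 99 98 97 95 93
220 96 90 93 100 102 102 101 100 101 96 87 89 98 99 90 90 108 115 128 143 141 142 143 144 150 130 100 100 99 99 98 96 94 92 93 92 94 102
224 100 99 99 99 99 99 97 94 88 84 98 102 99 90 83 62 44 38 37 59 99 136 143 141 142 125 121 94 90 92 94 103 119 136 152 156 157 156
228 95 88 83 78 78 77 76 77 76 67 29 80 95 58 36 36 35 34 34 32 30 33 81 137 64 53 76 77 77 80 82 87 96 117 139 156 157 157
234 78 77 77 78 77 77 78 77 76 44 25 74 51 36 35 34 33 33 33 34 32 30 31 63 59 32 72 77 77 77 77 77 77 77 76 113 147 151
240 77 77 77 77 77 77 78 77 65 26 19 51 40 36 36 34 35 33 34 31 31 32 29 28 21 21 55 76 77 77 77 77 78 77 77 76 101 145
250 77 77 77 77 78 76 77 76 34 23 19 34 36 36 37 36 35 33 34 33 32 33 30 30 25 20 22 65 78 77 77 77 78 76 77 77 76 77
260 42 74 77 77 77 78 76 47 22 17 31 37 36 50 68 68 68 69 68 62 57 48 34 28 32 21 21 28 74 77 77 77 77 76 58 21 23 25
270 51 73 78 76 77 76 53 20 17 42 88 98 98 99 99 98 98 97 97 96 96 96 95 93 76 52 22 19 48 75 77 78 76 76 57 46 36 24
sat
217 36 32 35 45 69 77 77 76 75 76 72 40 1 2 2 3 5 4 5 4 4 5 4 3 28 72 74 74 75 76 75 75 74 73 73 72 70 69
224 73 74 74 73 73 73 64 57 37 2 3 3 3 2 3 2 2 1 2 2 4 4 4 5 4 3 2 30 54 65 66 61 51 44 35 34 33 33
228 63 37 20 5 1 1 0 0 1 0 1 3 3 3 3 2 3 3 2 1 1 2 3 5 2 1 1 0 1 0 1 2 7 18 25 33 34 34
240 1 0 0 0 0 1 0 0 1 1 1 2 3 2 2 2 2 2 1 2 2 2 2 2 1 1 0 1 1 1 0 1 0 1 0 1 13 31
```

Run:
```python
from h import *
a=cv2.imread('pics/w8.png').astype(int); w=r.camera_info('wrist'); s=r.read_state()
for u in(320,325,330): print(u,'rows205+',' '.join(str(int(x)) for x in a[205:222,u].mean(1)),'| 252+',' '.join(str(int(x)) for x in a[252:300:1,u].mean(1)))
c=np.array([.329,.944]); d=np.array([.944,-.329]); t=s['tool_pos'][:2]
for nm,u,v,z in[('collar edge',325,212.5,.151),('collar edge',325,214,.151),('cap edge0',324,258.5,.216),('cap edge0',324,260.5,.216)]:
    p=onz(w,'wrist',u,v,z)[:2]-t; print(nm,'c',(p@c).round(4),'d',(p@d).round(4))
for z in(.151,.216): print(z,[[np.round(proj(w,'wrist',np.array([*(t+k*d),z])),1).tolist() for k in(-.014,-.0085,0,.0085)]])
```

```text
320 rows205+ 49 55 58 59 67 85 96 97 92 90 116 108 97 94 90 90 89 | 252+ 34 36 35 35 35 35 41 54 68 72 74 81 90 100 99 98 98 97 98 99 100 99 99 99 99 100 100 101 102 102 100 84 59 43 45 48 54 57 58 61 65 68 70 72 75 80 82 83
325 rows205+ 48 50 50 48 48 52 67 74 93 126 140 142 140 135 122 104 94 | 252+ 35 38 34 33 33 37 49 64 69 71 75 85 96 100 99 98 97 97 97 97 98 98 99 99 99 99 99 99 99 101 99 83 59 42 46 51 53 57 59 61 64 67 70 72 76 79 82 84
330 rows205+ 52 52 51 55 67 86 97 99 96 104 140 144 144 143 143 141 142 | 252+ 31 32 32 31 29 29 33 41 57 63 66 69 78 91 96 96 96 96 96 96 97 97 96 97 97 99 99 99 98 98 97 82 59 43 44 49 54 57 59 61 63 67 70 72 76 80 82 83
collar edge c 0.0017 d -0.0133
collar edge c 0.0017 d -0.0122
cap edge0 c 0.0011 d -0.0092
cap edge0 c 0.0011 d -0.0083
0.151 [[[322.4, 211.4], [322.4, 219.5], [322.5, 231.9], [322.5, 243.9]]]
0.216 [[[321.6, 248.8], [321.6, 260.0], [321.7, 276.6], [321.7, 292.4]]]
```

The punch is held upright: cap and collar axes agree within 1 mm, and the weight reads about 1.1 N. Now to the mark.

```bash
python3 -m pendant '[[0,-0.02,0.15,0,0],[0,-0.05,0.35,0,0],[0,-0.107,0.55,0,0],[0,-0.107,0.64,0,0],[0,-0.107,0.64,0,0]]'; python3 -m pendant '[[0,-0.05,0.2,0,0],[0,-0.107,0.4,0,0],[0,-0.107,0.55,0,0],[0,-0.107,0.64,0,0],[0,-0.107,0.64,0,0]]'; python3 -m pendant '[[0,0,0,0,0],[0,0,0,0,0]]'
python3 - <<'E'
from h import *
s=r.read_state(); im,i=snap('wrist','w9.png'); print(s['time_s'],s['tool_pos'],s['eef_rot'],s['grip_width'],s['force'])
print('pred mark',np.round(proj(i,'wrist',np.array([.460,.1512,.02])),1),'pred screw',np.round(proj(i,'wrist',np.array([.4975,.1705,.02])),1))
g=im.astype(int).mean(2).astype(int)
for v in range(176,212): print(v,' '.join(f'{x}' for x in g[v,308:344]))
E
```

```text
time_s: 14.28
tool_pos: [0.4903, -0.0395, 0.1445]
eef_rot: [3.141, -0.002, 2.811]
force: [-0.4, 0.0, -1.0]
grip_width: 0.0154
finger_force: 30.0
time_s: 14.9
tool_pos: [0.4593, 0.1505, 0.1448]
eef_rot: [-3.141, -0.0, 2.808]
force: [0.0, -0.1, -1.3]
grip_width: 0.0156
finger_force: 30.0
time_s: 15.15
tool_pos: [0.4592, 0.1477, 0.1452]
eef_rot: [-3.141, -0.0, 2.803]
force: [-0.5, 0.6, -1.4]
grip_width: 0.0155
finger_force: 30.0
15.15 [0.45920691 0.14773035 0.14522882] [-3.14053728e+00 -1.93340305e-05  2.80254349e+00] 0.01547063235792571 [-0.53415621  0.58389413 -1.35883958]
pred mark [326.6 191.7] pred screw [354.5 217.5]
176 153 154 156 156 157 157 156 152 147 143 141 141 143 144 146 147 150 151 152 153 153 153 154 154 154 155 154 153 148 148 148 148 148 149 148 147
177 151 152 155 156 156 157 157 156 152 147 143 140 141 142 144 145 148 149 151 151 153 153 153 154 154 154 153 152 146 147 148 149 148 149 148 147
178 150 151 152 154 155 156 156 157 156 153 147 143 141 141 142 144 146 147 149 150 151 153 153 153 153 154 151 147 145 146 148 148 148 149 148 148
179 149 150 151 152 154 155 
[... 3776 characters left out ...]
87 89 90 91 92 93 93 94 95 96 95 97 97 89 66 46 41 45 52 62 75 85 94 99 103 105 105 104
207 146 145 145 143 133 114 93 89 89 87 88 91 91 92 93 93 95 95 95 96 96 89 69 46 42 47 58 75 90 97 99 99 102 105 105 106
208 146 145 145 143 124 98 91 90 90 89 88 89 90 91 92 92 93 95 95 95 96 91 75 51 43 48 67 87 97 99 99 99 102 104 106 106
209 146 146 146 143 124 97 93 91 90 89 88 88 89 89 91 91 93 93 94 96 95 95 89 65 49 56 76 94 97 100 99 100 102 104 105 106
210 147 146 146 143 126 100 94 93 90 89 90 89 89 88 90 91 91 92 93 94 95 95 93 79 60 67 85 95 97 99 99 100 101 103 105 107
211 147 146 146 145 138 121 100 96 94 92 91 90 89 88 89 87 85 83 86 91 93 93 94 90 77 77 89 96 97 99 100 99 101 103 105 106
```

The cross is clear at (325.3,191.5). I'll compare it with the punch axis in the same image.

Run:
```python
from h import *
a=cv2.imread('pics/w9.png').astype(int); w=r.camera_info('wrist'); s=r.read_state(); t=s['tool_pos'][:2]
print(s['tool_pos'])
sat=a.max(2)-a.min(2); g=a.mean(2).astype(int)
for v in(214,216,218,220,222,224): print(v,'sat',' '.join(map(str,sat[v,300:352])),'\n    g',' '.join(map(str,g[v,300:352])))
q=s['eef_rot'][2]; c=np.array([np.sin(q),-np.cos(q)]); d=np.array([-np.cos(q),-np.sin(q)])
m=onz(w,'wrist',325.3,191.5,.02)[:2]
print('mark',m,'rel c,d',(m-t)@c,(m-t)@d, c,d)
for u,v in[(325,212.5),(325,214),(324,212.5)]:
    p=onz(w,'wrist',u,v,.151)[:2]-t; print('axis c,d',p@c,p@d+.014)
```

```text
[0.45921757 0.14808642 0.14530851]
214 sat 67 71 72 73 73 74 75 76 77 77 78 78 79 78 76 70 48 22 9 2 1 0 2 3 3 5 5 4 4 3 1 15 39 45 50 63 67 72 72 73 73 74 76 77 77 77 76 76 77 75 64 40 
    g 130 138 139 140 141 141 143 144 146 147 147 147 148 147 145 139 109 88 84 83 85 96 106 111 117 128 130 131 126 116 106 109 120 108 90 96 96 98 98 99 99 100 103 104 105 104 104 109 133 147 142 131
216 sat 40 54 65 71 72 73 74 74 76 75 76 75 70 59 42 19 4 2 2 3 5 5 4 5 4 5 5 4 4 5 6 4 4 4 2 2 10 29 53 69 72 74 75 77 78 77 76 76 75 46 10 3 
    g 104 114 127 137 139 139 140 141 142 145 145 145 139 129 115 103 94 93 96 107 132 144 147 145 145 145 146 146 147 147 148 147 142 137 133 129 114 102 99 99 98 99 102 103 105 107 112 136 148 145 130 117
218 sat 22 26 36 53 64 69 72 72 71 66 59 41 19 2 1 2 3 3 4 5 5 4 5 5 5 5 4 5 5 4 5 4 4 4 5 5 5 3 7 31 58 72 74 72 74 76 77 78 73 34 1 4 
    g 102 100 100 109 124 134 138 139 139 133 129 114 101 95 97 94 92 95 116 143 148 149 149 148 148 147 145 144 145 146 147 146 147 146 145 148 147 142 127 111 105 108 111 111 121 135 144 147 150 155 155 150
220 sat 23 22 
[... 560 characters left out ...]
5 147 147 147 145 144 145 146 146 147 150 154 156 152 139 134 141 149 150 149 147 146 146 148
224 sat 34 32 28 20 18 14 11 7 1 1 2 3 3 3 4 3 3 3 3 3 2 3 2 2 2 2 2 1 2 3 4 3 3 5 5 4 5 5 5 5 3 2 1 10 41 63 68 73 78 78 78 77 
    g 157 151 134 109 98 93 90 84 83 90 100 103 103 101 94 92 91 90 87 79 63 53 46 40 38 38 40 49 65 86 112 130 139 145 145 145 145 150 153 146 128 110 125 119 123 136 138 144 148 149 147 145
mark [0.45937123 0.15030357] rel c,d 0.00214221754016618 -0.0005918328053643187 [0.33230152 0.94317321] [ 0.94317321 -0.33230152]
axis c,d 0.001648281417466463 0.0009582929027925225
axis c,d 0.0016487225980988311 0.001973804825886747
axis c,d 0.000996237025957649 0.0009583585087474204
```

The mark is 2 mm robot-ward of the punch axis. I'll correct and descend to just above the surface.

```bash
python3 -m pendant '[[0,-0.007,0.004,-0.07,0],[0,-0.007,0.004,-0.14,0],[0,-0.007,0.004,-0.19,0],[0,-0.007,0.004,-0.22,0],[0,-0.007,0.004,-0.22,0]]'; python3 -m pendant '[[0,0,0,0,0],[0,0,0,0,0]]'
python3 - <<'E'
from h import *
s=r.read_state(); im,w=snap('wrist','w10.png'); snap('scene','s10.png'); print(s['tool_pos'],s['force'])
g=im.astype(int).mean(2).astype(int); q=s['eef_rot'][2]; t=s['tool_pos'][:2]
c=np.array([np.sin(q),-np.cos(q)]); d=np.array([-np.cos(q),-np.sin(q)])
p0=[*(t+.0018*c+.0018*d)]
for z in(.02,.027,.053,.08,.084): print(z,np.round(proj(w,'wrist',np.array([*p0,z])),1))
print('pred mark',np.round(proj(w,'wrist',np.array([.45937,.1503,.02])),1))
for v in range(196,226): print(v,' '.join(map(str,g[v,308:344])))
E
```

```text
time_s: 15.82
tool_pos: [0.4567, 0.1505, 0.0791]
eef_rot: [-3.141, -0.001, 2.805]
force: [-0.0, 0.4, -1.3]
grip_width: 0.0155
finger_force: 30.0
time_s: 16.08
tool_pos: [0.4573, 0.1513, 0.0799]
eef_rot: [3.141, 0.001, 2.806]
force: [-0.0, 0.4, -0.8]
grip_width: 0.0157
finger_force: 30.0
[0.45733579 0.15125092 0.07993517] [-0.03206768  0.38402032 -0.79356745]
0.02 [325. 209.]
0.027 [325.  211.1]
0.053 [325.1 219.9]
0.08 [325.2 231.3]
0.084 [325.2 233.2]
pred mark [322.6 209.5]
196 153 155 155 155 156 156 154 151 148 145 146 146 146 145 144 144 145 145 144 142 143 147 151 152 152 151 149 144 143 144 144 143 144 145 146 147
197 152 153 154 155 155 155 156 155 153 151 150 149 149 147 145 143 143 144 145 144 143 146 150 151 152 151 149 144 144 144 144 143 144 144 145 146
198 151 151 153 154 155 155 156 155 155 154 153 152 152 149 147 145 144 142 144 145 147 148 149 151 151 150 149 143 143 143 144 143 144 143 143 145
199 149 151 151 153 154 155 155 155 155 155 155 153 152 151 148 146 144 143 143 144 145 146 148 149 150 150 148 143 142 143 144 143 143 143 143 145
200 149 150 151 152 152 153
[... 2879 characters left out ...]
 143 145 145 145 145 146 146 147 153 144 115 77 61 57
221 119 100 99 100 97 94 94 91 91 92 92 92 91 92 92 92 92 95 112 135 146 146 145 143 144 145 145 145 146 151 155 155 144 114 81 63
222 108 102 102 102 100 95 91 90 91 91 91 91 89 89 89 90 89 91 97 129 144 146 146 145 144 144 144 144 146 152 155 157 154 144 113 83
223 95 99 102 104 102 98 91 90 89 89 90 88 82 80 77 75 74 74 80 106 121 127 137 144 145 145 143 143 145 152 155 151 146 141 128 96
224 84 90 100 102 103 101 93 91 90 89 87 81 64 58 51 41 40 41 41 50 65 86 112 130 142 146 144 144 143 150 152 146 127 109 117 97
225 80 83 93 99 101 100 95 93 91 86 78 62 42 39 36 33 33 32 33 32 35 44 56 81 126 142 144 145 143 142 143 133 109 89 88 86
```

The cross is at (322.0,209.4), and the punch nose is visible at cols ~322–327 (axis 325), so it is about 2.5 mm off sideways. I'll correct and recheck.

```bash
python3 -m pendant '[[0,-0.003,-0.008,0,0],[0,-0.003,-0.008,-0.01,0],[0,-0.003,-0.008,-0.01,0],[0,-0.003,-0.008,-0.01,0]]'
python3 - <<'E'
from h import *
s=r.read_state(); im,w=snap('wrist','w11.png'); print(s['tool_pos'],s['force'])
g=im.astype(int).mean(2).astype(int); q=s['eef_rot'][2]; t=s['tool_pos'][:2]
c=np.array([np.sin(q),-np.cos(q)]); d=np.array([-np.cos(q),-np.sin(q)])
p0=[*(t+.0018*c+.0018*d)]
for z in(.02,.0255): print(z,np.round(proj(w,'wrist',np.array([*p0,z])),1))
for v in range(205,224): print(v,' '.join(map(str,g[v,310:342])))
E
```

```text
time_s: 16.68
tool_pos: [0.4559, 0.1487, 0.0763]
eef_rot: [-3.141, -0.0, 2.806]
force: [0.0, 0.9, -1.6]
grip_width: 0.0157
finger_force: 30.0
[0.45590727 0.14871751 0.07627508] [ 1.07234129e-03  9.40532157e-01 -1.61464380e+00]
0.02 [325.  210.1]
0.0255 [325.  211.8]
205 145 146 148 148 150 150 151 152 152 154 154 155 156 155 140 77 75 129 151 151 150 147 145 143 143 142 144 140 140 140 141 141
206 144 145 146 147 148 149 150 151 152 152 154 155 156 154 139 78 75 129 152 153 151 149 148 145 142 141 139 138 137 138 140 141
207 145 144 145 146 146 148 149 149 150 151 152 154 155 154 139 78 76 131 153 154 153 151 149 147 145 141 135 134 135 137 138 140
208 147 145 144 142 138 146 148 149 149 150 151 152 154 153 138 77 75 131 154 155 153 152 151 149 147 144 137 134 134 135 137 139
209 144 143 139 129 113 137 145 145 144 144 146 148 150 150 135 77 74 127 149 151 150 149 148 146 145 144 143 137 133 134 135 136
210 113 112 110 104 98 110 131 122 101 99 102 118 125 126 116 73 69 94 108 109 109 108 108 107 113 125 137 136 134 133 134 135
211 100 100 98 97 95 96 100 86 66 63 66 81 86 88 85 73 6
[... 816 characters left out ...]
3 94 91 92 92 93 100 137 147 148 147 145 144 145 146 145 145 146 146 146 145 147 148 142 122 92 62 49
219 115 100 94 93 95 92 92 92 91 91 97 129 139 141 139 140 144 144 143 144 145 146 146 145 146 147 147 152 146 123 82 55
220 98 99 97 95 98 94 93 92 91 91 93 99 103 103 103 109 139 146 145 144 145 145 145 146 145 146 147 152 156 146 115 75
221 100 99 99 98 100 98 94 92 92 90 91 92 92 92 93 101 137 146 148 147 145 144 144 145 146 147 152 155 157 156 145 114
222 103 103 101 100 99 99 95 92 92 91 90 90 89 90 91 95 117 137 145 145 145 145 144 144 144 146 150 154 156 157 155 145
223 103 103 102 101 100 96 92 91 90 89 82 81 78 75 74 76 82 107 121 128 136 145 146 145 144 145 146 153 155 152 147 142
```

The nose is now centred on the cross (325 vs 325.5). I'll press down in small steps, watching the force.

```bash
python3 -m pendant '[[0,0.002,0,-0.01,0],[0,0.002,0,-0.02,0],[0,0.002,0,-0.02,0],[0,0.002,0,-0.02,0]]'; python3 -m pendant '[[0,0,0,-0.005,0],[0,0,0,-0.008,0],[0,0,0,-0.008,0],[0,0,0,-0.008,0]]'
```

```text
time_s: 17.23
tool_pos: [0.4567, 0.1487, 0.0705]
eef_rot: [3.141, 0.0, 2.806]
force: [0.4, -0.1, 0.8]
grip_width: 0.0156
finger_force: 30.0
time_s: 17.73
tool_pos: [0.4567, 0.1488, 0.0681]
eef_rot: [3.141, 0.0, 2.806]
force: [-0.3, 0.5, 2.1]
grip_width: 0.0156
finger_force: 30.0
```

```bash
python3 -m pendant '[[0,0,0,-0.004,0],[0,0,0,-0.009,0],[0,0,0,-0.009,0],[0,0,0,-0.009,0]]'
python3 - <<'E'
from h import *
F=[];Z=[]
for k in range(6):
    im,w=r.camera_info and (r.camera('wrist'),r.camera_info('wrist')); s=r.read_state(); F.append(s['force'][2]); Z.append(s['tool_pos'])
print(np.round(F,2),np.mean(F),np.mean(Z,0),s['grip_width'])
cv2.imwrite('pics/w12.png',im[:,:,::-1]); g=im.astype(int).mean(2).astype(int)
for v in range(210,224): print(v,' '.join(map(str,g[v,310:342])))
E
```

```text
time_s: 18.23
tool_pos: [0.4567, 0.1487, 0.0653]
eef_rot: [3.141, 0.0, 2.806]
force: [0.2, 0.1, 3.7]
grip_width: 0.0157
finger_force: 30.0
[2.44 2.86 3.28 4.51 3.68 3.01] 3.297507833782648 [0.45664669 0.14876502 0.06533311] 0.015439573647348933
210 145 145 145 147 147 148 148 150 151 151 152 153 154 154 136 65 85 130 150 154 154 151 150 148 146 142 135 133 135 137 137 139
211 145 145 145 145 146 147 148 147 147 148 149 151 152 152 135 66 86 131 150 154 154 152 150 149 146 144 140 136 133 134 135 136
212 129 138 143 144 144 146 145 137 130 127 126 134 138 139 127 68 85 122 141 143 142 140 139 137 136 137 140 136 134 133 134 136
213 104 122 132 131 131 132 126 109 93 91 88 104 111 116 112 83 91 110 121 122 116 114 111 109 108 115 136 137 136 134 133 134
214 98 101 101 100 99 96 75 64 70 80 86 92 96 101 106 112 115 118 115 105 93 84 72 61 65 91 131 137 137 135 133 132
215 97 98 97 96 92 85 78 83 99 115 121 128 135 140 140 142 141 142 141 140 133 116 99 87 87 101 115 132 138 137 136 133
216 97 97 97 95 89 83 87 91 99 113 138 143 144 144 144 145 146 145 146 146 144 139 137 133 124 114 108
[... 165 characters left out ...]
 95 91 93 103 129 130 117 115 133 145 145 145 145 145 146 145 146 146 147 147 145 142 133 128 128 124
219 90 87 90 97 102 102 94 92 92 93 98 98 96 97 115 144 147 144 143 145 145 146 146 146 146 146 146 149 144 131 112 92
220 97 97 99 100 100 101 95 92 92 91 91 91 92 95 113 145 148 147 146 144 145 145 145 145 146 146 145 147 149 142 117 78
221 99 100 100 98 94 94 93 92 91 91 91 91 92 94 111 143 148 149 147 146 145 144 144 145 146 146 145 146 151 153 145 114
222 102 102 101 97 91 91 91 92 92 91 91 90 90 91 99 122 141 146 146 146 145 145 144 144 144 145 145 146 151 155 156 144
223 102 103 103 100 95 90 91 91 91 91 90 84 78 76 76 85 112 122 124 128 137 144 146 145 144 144 145 146 151 152 147 141
```

The tip is about half-way in (z drop ≈ 6 mm, spring load ≈ 4.5–5 N), on the cross and steady. I'll hand in.

```bash
python3 -c "
from cell import r
print(r.job_done())"
```

```text
the job is handed in; nothing more can be done
None
```

I handed the job in at about 18.5 s: the roll lies flat on the table left of the holder, released, and the punch stands upright on the cross, within about 1 mm by the wrist camera, with its tip about half-way in (≈ 6 mm, ≈ 4.5–5 N); the one misstep was that my first attempt at the roll closed on the post with the 30 N grip.

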